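# Reset the dip depth of a slide-staining stand

### The arm

A 7-joint arm with a two-finger parallel gripper is mounted at the origin on the work surface. World frame = base frame: x ahead of the robot, y to its left, z up, the work surface at z = 0. Lengths are in m, angles in degrees, forces in N, time in s.
With the tool pointing down it reaches from about 0.425 to 0.875 m from the base axis. Payload 4.7 kg.
Tool frame: the origin (TCP) lies on the centre line of the jaws, within the pads' length; the fingertips stand env.nose_length ahead of it and the grasp point (between the pads) lies 8 mm behind it (env.nose_length is the distance from the TCP to the fingertips, in m); y points along the fingers, z is the direction in which the jaws open and shut, and the axes are right-handed (so a half turn about y gives the same grasp; the last joint's range is limited). The gripper opens to 87 mm and grips with 3 to 60 N. Pads are 19 mm wide; open, the fingers measure 117 mm over their backs; the gripper's body (75 mm by 190 mm) begins 51 mm behind the grasp point.
Start: joints at [72.313, 18.392, -4.016, 83.108, 1.295, 78.541, -3.26], TCP at [0.206, -0.616, 0.234] pointing down, gripper open.
Joint ranges: [-163.93, 163.93], [-17.29, 119.83], [-79.2, 71.16], [3.27, 140.29], [-89.18, 269.18], [5.43, 117.66], [-154.24, 154.24]. Speed limits (degrees/s): [147.25, 147.25, 180, 180, 180, 180, 180].

### API

Orientations are given as [roll, pitch, yaw] about the fixed x, y, z axes, in that order (R = Rz(yaw) Ry(pitch) Rx(roll)).
In Python, from cell import env, read_camera, camera_info, job, models gives the robot as it stands.
- The arm moves only by the tool move_arm, never from a script. Its argument "moves" is a list of rows, each a list of 6 numbers: the shift along the tool's x, y, z in mm, then the turn, a rotation vector about the tool's x, y, z in degrees. In form: [[x, y, z, ax, ay, az], ...]. A call has 1 to 20 rows; each row is the pose to reach, as a shift and turn from the pose commanded when the call began, along the tool's axes at that moment; what a row does not reach only later rows make up. A row lasts 1/12 s, in which the tool goes at most 41.7 mm and 7.16 degrees, less where a joint would pass 70% of its speed; a pose out of reach is approached as far as the arm can. A call with a gripper value outside its range is refused whole. "claw" is the finger opening in mm, from 0 to 87, set as the call begins (left out, the last holds). The fingers move at their own pace and stop on an object; "newtons" is the grip in N (left out, the last holds). Time passes only in rows, so rows that repeat a pose let the fingers close. It gives the time, the measured TCP pose, the force and the opening at its end, in the units of the state.
- env.get_obs(): the state, without advancing time (a new reading comes with each control period).
- read_camera(name): name is "scene" or "side" or "wrist"; returns (picture, depth): 384x512x3 uint8, red, green, blue; 384x512 float32, m along the optical axis (not along the pixel's ray), 0 where there is no reading.
- camera_info(name): a dict with "fx", "fy", "cx", "cy" (pixels), "distortion" ([k1, k2, p1, p2, k3] as OpenCV has them; the pictures are not rectified), "R" (3x3) and "t" (3): a world point X has camera coordinates R X + t. Camera axes: x right, y down, z forward; pixel columns grow to the right and rows downward; lengths in m; the calibration is good to about 2 mm. A picture is of the moment at which its call begins: read the wrist's pose just before it. camera_info takes no time and is no camera call; for the wrist camera it gives the pose at the moment of the call.
- job.sign_off(): hands the job in, once; it reports no verdict.
Trained networks look in the newest picture that a camera, given by its name, has taken for a name from the list of things; names that differ only in an ending like _2 or _b are one class to them, and where a whole thing is asked for, a point or a joint stands for the part that bears it (a point fixed in the world has none). Each returns a list of dicts, best first, with "score" (0 to 1); they miss things now and then, are a little off and sometimes report something else, mostly with a low value. They report only what shows in the picture. A call takes as long as a camera call.
- models.spot_in(target, camera): "point" ([x, y, z] in m, in world coordinates, good to about 4 mm: the middle of the surface that is visible of it).
- models.cut_out(target, camera): "mask" (384x512 bool, what is visible of it).
The state is a dict: "time_s": time; "qpos": joint angles; "joint_velocities": joint speeds; "effort": joint torques, N m; "tool_pos": TCP position; "tool_rot": TCP orientation; "force": force on the tool from outside, world axes, zero at the start; "wrist_torque": the same for the moment, N m; "grip_width": finger opening in m.
Only numpy, scipy, OpenCV 4.12 (cv2) and the standard library are available. Lean on these libraries where they do the work, as an engineer would, in place of code of your own. Each camera call takes 0.05 s, during which the arm holds its last target.

### The job

Reset the slide-dipping stand to the violet depth marker: swing the orange handle to back the blue lock ring right off, turn the white knob until its red pointer aims at the violet pin, then swing the ring back until it is firmly tight by feel again. Never force the knob while the ring is tight, do not over-tighten the ring (about 10 N at the handle is right), leave the bottles and the bowl where they stand, and let go of everything.

Things in the scene. Friction and masses are not known exactly. Their poses are not given: they have to be found in the camera images.
- stand_axis (a point): upright axis of the dipping stand (fixed white plate 180 x 210 x 12 mm with a grey column and a violet trough at one side), 50 mm above the bench. Upwards on the axis: blue lock ring (62 mm across, 51 to 60 mm high), steel washer, white dial with red pointer (58 mm across, 66 to 71 mm high), white knob. Its x axis: the pointer's direction at knob angle 0; z up
- handle (a point): orange upright handle on the lock ring's lever: a round post 16 mm across, 51 to 96 mm above the bench; the point is on its axis 78 mm up, 85 mm from the stand's axis, about which it swings in a level circle. Push it sideways (clean to feel, also with open fingers round it) or pinch it lightly from above, turning the hand with it. With nothing clamped 3 to 6 N (tangential) turn the ring
- lock_ring (a joint): angle of the ring, rad, anticlockwise from above positive, about 0 (tight) at the start; stops at -0.75 and 0.9. Anticlockwise loosens (at most 6 N): right off is 0.65 or more, 0.75 is good. Clockwise tightens: as it clamps, the push at the handle climbs above the drag, by 0.3 to 1 N per mm: firm from 7 N, over-tight at 14 N, stop at 9 to 11 N. Where that is shifts up to 0.4 rad with the knob
- knob (a point): centre of the white bar knob of the adjuster on the stand's axis, 44 mm long, 14 mm thick, 32 mm high (75 to 108 mm above the bench); x is along the bar, towards the red pointer; grip it across the 14 mm. The gripper may go down until its fingertips are 75 mm above the bench
- adjuster (a joint): angle of the knob, rad, anticlockwise from above positive, 0 at the start, range -1.5 to 1.5; the pointer turns with it. Light friction (0.06 N m) when the ring is off, clamped when it is tight. It is a screw: knob and slide hanger rise 2.6 mm per rad anticlockwise, sink 2.6 mm per rad clockwise. Stays where it is left
- pointer (a point): tip of the red pointer on the dial under the knob, 42 mm from the stand's axis, 70 mm above the bench; its x axis points outward along the pointer
- violet_pin_top (a point): top of the violet upright pin, the setting that is wanted: 10 mm across, 72 mm above the bench, 49 to 64 mm from the stand's axis, 0.75 to 1.05 rad to one side or the other of the pointer's first direction; it is fixed
- grey_pin_top (a point): top of a grey pin of the same size at the other side, another setting, not wanted; it is fixed
- clamp_washer: steel washer 60 mm across and 3 mm thick between the lock ring and the dial, which the ring presses upward against the dial as it is tightened; it does not turn and is not handled
- dial: the round white dial with the red pointer, 58 mm across, fast to the knob; the washer presses on it from below when the ring is tight. Not handled
- reagent_bottle: white bottle with blue cap, 72 mm across, 200 mm high, bystander; origin under its centre
- blue_bowl: open blue bowl, 100 mm across, 50 mm high, bystander; origin under its centre
- dropper: amber dropper jar with black cap, 32 mm across, 65 mm high, bystander; origin under its centre

How it is judged (in metres and radians):
On the way, in this order (a step that is already met when the one before it is completed fails the run):
1. the lock ring is backed right off (at least 0.6 rad) and clamps nothing (value of joint lock_ring above 0.6 rad and contact force between clamp_washer and dial below 1 N), for 0.2 s.
2. the pointer aims at the violet pin (within 4 mm to either side of its centre) while the ring is still loose (y of violet_pin_top in the frame of pointer between -0.004 and 0.004 m and x of violet_pin_top in the frame of pointer above 0 m and contact force between clamp_washer and dial below 5 N), for 0.2 s.
3. the ring is firmly tight again (it clamps the dial with more than 15 N) (contact force between clamp_washer and dial above 15 N), for 0.2 s.
At the end, for the whole second after the job is handed in: The pointer aims at the violet pin, the line along it passing within 4 mm of the pin's centre, and the ring is tight, clamping the dial with 15 to 85 N (a push of about 7 to 14 N at the handle, some 5 N of it drag), and nothing is held (y of violet_pin_top in the frame of pointer between -0.004 and 0.004 m and x of violet_pin_top in the frame of pointer above 0 m and contact force between clamp_washer and dial above 15 N); the robot touches nothing.
It fails at once if the lock ring is over-tightened (clamps with more than 85 N, some 14 N at the handle) (contact force between clamp_washer and dial above 85 N).
It fails at once if the knob is forced round while the ring clamps it with more than 10 N (contact force between clamp_washer and dial above 10 N and (velocity of joint adjuster above 0.3 rad/s or velocity of joint adjuster below -0.3 rad/s)).
It fails at once if the reagent bottle is moved more than 20 mm (distance of reagent_bottle from where it was at the start of the episode above 0.02 m).
It fails at once if the blue bowl is moved more than 20 mm (distance of blue_bowl from where it was at the start of the episode above 0.02 m).
It fails at once if the dropper jar is moved more than 20 mm (distance of dropper from where it was at the start of the episode above 0.02 m).
It also fails if it takes over 72 s, if anything falls off the work surface, if the arm or the gripper's body presses on something with over 40 N, if the wrist force passes 120 N, or if a joint passes its speed limit or range.

## Working session

There is one attempt and no reset: what is moved stays moved. The work goes in short steps, Python scripts to look and compute and a tool call to move; the robot and the scene stay as the last step left them, time stands still between calls to the robot, and variables do not carry over. Pictures are saved under pics/ and viewed, and the job is handed in when it is done.

Besides the shell and the picture viewer there is one more tool, called after "Call:" as a command line: name --pt "numbers of a row" for each row, then --argument value for the rest. move_arm: Moves the arm, as the interface text tells. Its arguments: {"type":"object","properties":{"moves":{"type":"array","items":{"type":"array","items":{"type":"number"}}},"claw":{"type":"number"},"newtons":{"type":"number"}},"required":["moves"]}

```bash
mkdir -p pics; ls; cat > h.py <<'E'
import numpy as np, cv2
from cell import env, read_camera, camera_info, job, models
def save(n,p): cv2.imwrite(f'pics/{n}.png',cv2.cvtColor(p,cv2.COLOR_RGB2BGR))
def und(ci,uv):
    K=np.array([[ci['fx'],0,ci['cx']],[0,ci['fy'],ci['cy']],[0,0,1]]);
    return cv2.undistortPoints(np.array(uv,float).reshape(-1,1,2),K,np.array(ci['distortion'],float)).reshape(-1,2)
def atz(ci,uv,z):
    n=und(ci,uv); R=np.array(ci['R']);t=np.array(ci['t']); C=-R.T@t
    d=np.c_[n,np.ones(len(n))]@R
    return C+d*((z-C[2])/d[:,2])[:,None]
def proj(ci,X):
    K=np.array([[ci['fx'],0,ci['cx']],[0,ci['fy'],ci['cy']],[0,0,1]])
    return cv2.projectPoints(np.array(X,float).reshape(-1,1,3),cv2.Rodrigues(np.array(ci['R']))[0],np.array(ci['t'],float),K,np.array(ci['distortion'],float))[0].reshape(-1,2)
E
python3 - <<'E'
from h import *
np.set_printoptions(precision=4,suppress=True)
o=env.get_obs(); print({k:np.round(v,4) for k,v in o.items()}, env.nose_length)
for n in ['scene','side','wrist']:
    p,d=read_camera(n); save(n+'0',p); ci=camera_info(n); R=np.array(ci['R']); print(n,-R.T@np.array(ci['t']),R[2],ci['fx'])
    for t in ['knob','handle','pointer','violet_pin_top','grey_pin_top','reagent_bottle','blue_bowl','dropper','stand_axis']:
        try:
            r=models.spot_in(t,n); print(t,[(np.round(a['point'],4),round(a['score'],2)) for a in r[:2]])
        except Exception as e: print(t,e)
print(env.get_obs()['time_s'])
E
```

```text
pics
{'time_s': np.float64(0.0), 'qpos': array([72.3129, 18.4396, -4.0166, 83.1756,  1.2947, 78.5413, -3.2586]), 'joint_velocities': array([-0.0043, -0.0284,  0.0897, -0.0995, -0.0233,  0.0023, -0.0099]), 'effort': array([ -0.0006, -49.1274,  -0.4041, -31.2529,  -0.0639,   0.0435,
         0.0002]), 'tool_pos': array([ 0.206 , -0.6159,  0.2324]), 'tool_rot': array([ -90.1113,   -0.0052, -161.5008]), 'force': array([0.1552, 0.51  , 0.1592]), 'wrist_torque': array([-0.0803,  0.0014,  0.0044]), 'grip_width': np.float64(0.0869)} 0.011
scene [ 1.1502 -0.2875  1.0162] [-0.4912  0.2672 -0.8291] 392.19229785791117
knob [(array([ 0.5983, -0.0453,  0.0715]), 0.85)]
handle [(array([ 0.5376, -0.0608,  0.0565]), 0.75)]
pointer []
violet_pin_top [(array([ 0.6441, -0.0077,  0.0432]), 0.56)]
grey_pin_top [(array([ 0.6231, -0.0902,  0.0443]), 0.47), (array([ 0.5268, -0.3137,  0.0196]), 0.41)]
reagent_bottle [(array([0.4802, 0.333 , 0.1062]), 0.67)]
blue_bowl [(array([ 0.5279, -0.313 ,  0.0175]), 0.89)]
dropper [(array([ 0.7723, -0.1539,  0.0625]), 0.69)]
stand_axis [(array([ 0.6148, -0.0252,  0.0178]), 0.67)]
side [ 0.4964 -0.779   0.8277] [ 0.1265  0.7293 -0.6723] 414.4168716711791
knob [(array([ 0.5947, -0.0487,  0.0872]), 0.81)]
handle [(array([ 0.5398, -0.0636,  0.0591]), 0.6)]
pointer [(array([ 0.597 , -0.0594,  0.069 ]), 0.51)]
violet_pin_top [(array([ 0.6378, -0.0046,  0.0469]), 0.4)]
grey_pin_top [(array([ 0.6159, -0.0944,  0.0435]), 0.41)]
reagent_bottle [(array([ 0.6145, -0.0963,  0.0439]), 0.24)]
blue_bowl [(array([ 0.5418, -0.2948,  0.0215]), 0.64)]
dropper [(array([0.4642, 0.3196, 0.1001]), 0.7), (array([ 0.7666, -0.1635,  0.0406]), 0.6)]
stand_axis [(array([ 0.5862, -0.0518,  0.0137]), 0.97)]
wrist [ 0.2772 -0.5921  0.3838] [-0.2594 -0.087  -0.9618] 281.20958979347114
knob []
handle []
pointer []
violet_pin_top []
grey_pin_top []
reagent_bottle []
blue_bowl []
dropper []
stand_axis []
1.5
```

View pictures.

```bash
python3 - <<'E'
import cv2
a=cv2.imread('pics/scene0.png');b=cv2.imread('pics/side0.png')
for n,im in(('scene0',a),('side0',b)):
    pass
from h import *
for n,im in(('scene',a),('side',b)):
    ci=camera_info(n); u=proj(ci,[[0.6,-0.045,0.06]])[0]; print(n,u)
    x,y=int(u[0]),int(u[1]); c=im[max(0,y-70):y+70,max(0,x-90):x+90]; print(x-90,y-70)
    cv2.imwrite(f'pics/{n}_crop.png',cv2.resize(c,None,fx=4.2,fy=4.2,interpolation=cv2.INTER_CUBIC))
E
```

```text
scene [238.66200445 203.20935188]
148 133
side [245.29579962 218.08069275]
155 148
```

View pics/scene0.png

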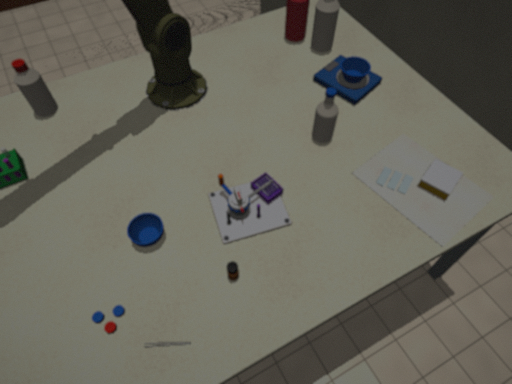

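View pics/scene_crop.png

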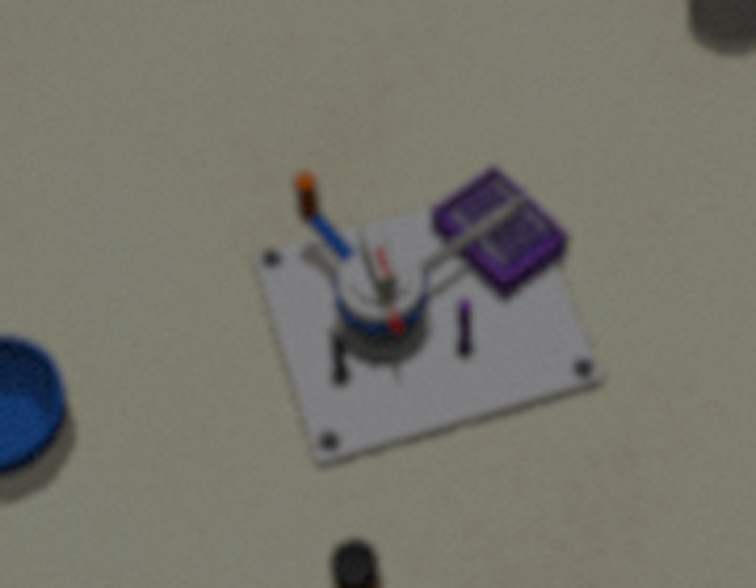

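View pics/side_crop.png

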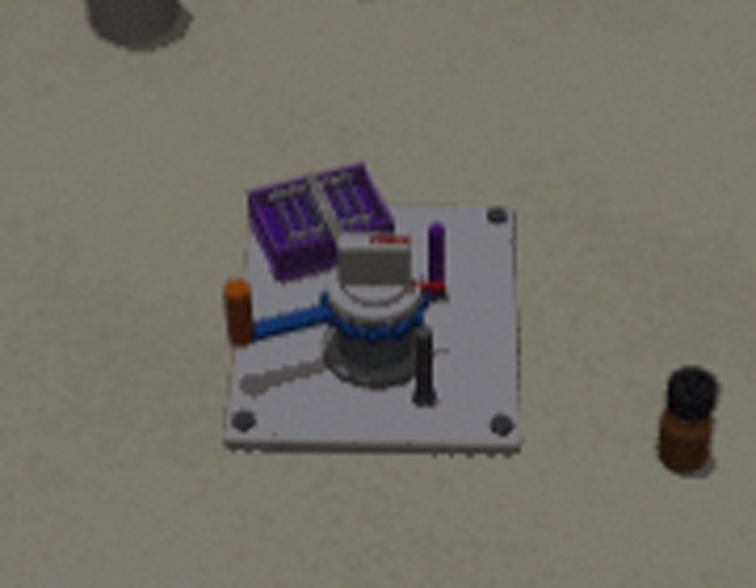

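View pics/side0.png

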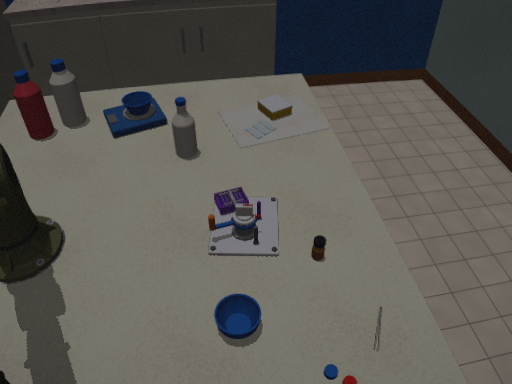

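Call:
move_arm --pt "-483 -20 -424 0 0 0" --pt "-483 -20 -424 0 0 0" --pt "-483 -20 -424 0 0 0" --pt "-483 -20 -424 0 0 0" --pt "-483 -20 -424 0 0 0" --pt "-483 -20 -424 0 0 0" --pt "-483 -20 -424 0 0 0" --pt "-483 -20 -424 0 0 0" --pt "-483 -20 -424 0 0 0" --pt "-483 -20 -424 0 0 0" --pt "-483 -20 -424 0 0 0" --pt "-483 -20 -424 0 0 0" --pt "-483 -20 -424 0 0 0" --pt "-483 -20 -424 0 0 0" --pt "-483 -20 -424 0 0 0" --pt "-483 -20 -424 0 0 0" --pt "-483 -20 -424 0 0 0" --pt "-483 -20 -424 0 0 0" --pt "-483 -20 -424 0 0 0" --pt "-483 -20 -424 0 0 0" --claw 36

```text
time_s: 3.17
tool_pos: [0.5291, -0.0631, 0.2534]
tool_rot: [-90.0, -0.0, -161.7]
force: [0.4, 0.7, -0.0]
grip_width: 0.036
```

```bash
python3 - <<'E'
from h import *
o=env.get_obs(); print({k:np.round(v,4) for k,v in o.items()})
p,d=read_camera('wrist'); save('w1',p); save('w1b',cv2.resize(p,(768,576)))
np.savez('w1.npz',p=p,d=d)
ci=camera_info('wrist'); R=np.array(ci['R']); print(-R.T@np.array(ci['t']),R[2])
for t in ['knob','handle','pointer','violet_pin_top','grey_pin_top','stand_axis']:
    r=models.spot_in(t,'wrist'); print(t,[(np.round(a['point'],4),round(a['score'],2),proj(ci,[a['point']])[0]) for a in r[:2]])
E
```

```text
{'time_s': np.float64(3.1667), 'qpos': array([ 36.7162,   5.6046, -34.8178,  97.0364,   3.3189,  78.4059,
       -70.3157]), 'joint_velocities': array([ 0.2857, -0.1828, -0.0935,  0.001 , -0.2075,  0.035 , -0.1434]), 'effort': array([-5.64000e-01, -3.16426e+01, -2.13510e+00, -3.13709e+01,
       -9.35000e-02, -6.61000e-02,  4.90000e-03]), 'tool_pos': array([ 0.5291, -0.0631,  0.2534]), 'tool_rot': array([-8.995900e+01, -4.640000e-02, -1.616733e+02]), 'force': array([ 0.4088,  0.7401, -0.0132]), 'wrist_torque': array([-0.023 , -0.0082,  0.0015]), 'grip_width': np.float64(0.036)}
[ 0.6003402  -0.03874764  0.40359274] [-0.26002089 -0.08691505 -0.96168337]
knob [(array([ 0.5962, -0.0442,  0.0763]), 0.6, array([254.98539011, 119.02018662]))]
handle [(array([ 0.5398, -0.052 ,  0.0579]), 0.85, array([246.31078481, 165.13568808]))]
pointer [(array([ 0.6001, -0.0468,  0.0729]), 0.86, array([258.20718188, 116.36834594]))]
violet_pin_top [(array([ 0.6411, -0.0033,  0.0558]), 0.42, array([233.52674895,  69.34396906]))]
grey_pin_top []
stand_axis [(array([ 0.6066, -0.0102,  0.0156]), 0.88, array([232.52534986, 102.19592951]))]
```

View pics/w1b.png

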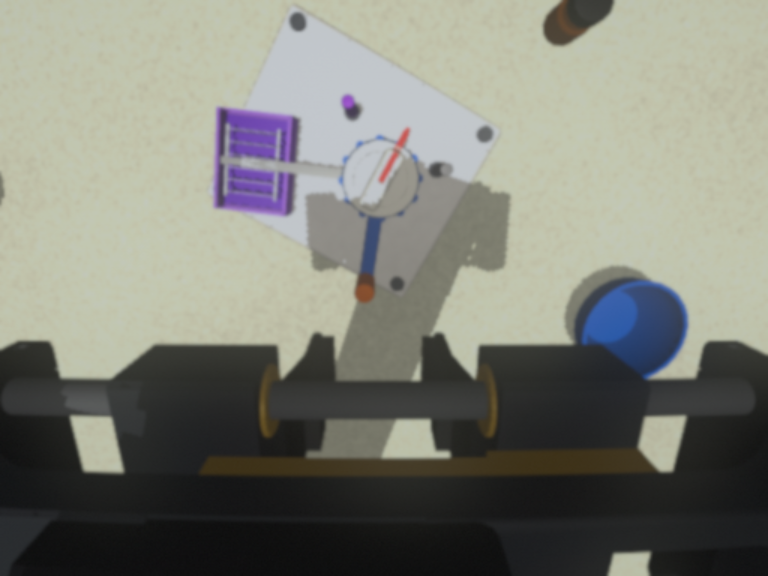

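```bash
python3 - <<'E'
import cv2
a=cv2.imread('pics/w1.png')[55:205,200:320]
cv2.imwrite('pics/w1c.png',cv2.resize(a,None,fx=4,fy=4,interpolation=cv2.INTER_CUBIC))
E
```

```text
(no output)
```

View pics/w1c.png

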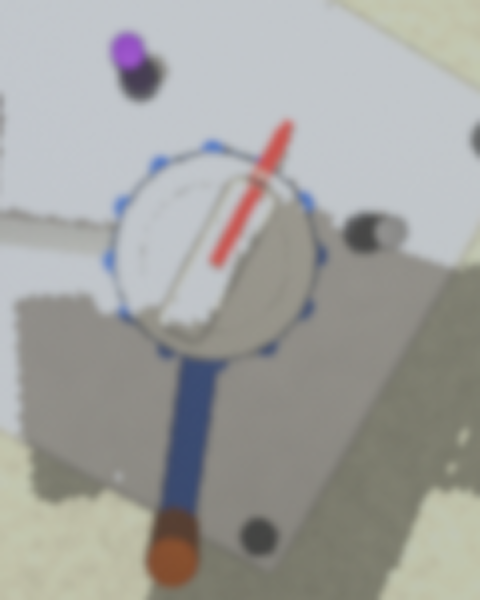

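```bash
python3 - <<'E'
from h import *
ci=camera_info('wrist')
f=lambda x,y:[200+x/4-.375,55+y/4-.375]
D=dict(dial=(214,255,.071),tip=(288,124,.07),knobfar=(258,187,.107),knobnear=(188,330,.107),pstart=(218,264,.108),pin=(128,50,.072),handle=(172,562,.096),grey=(390,233,.072))
P={}
for k,(x,y,z) in D.items():
    P[k]=atz(ci,[f(x,y)],z)[0]; print(k,np.round(P[k],4))
kc=(P['knobfar']+P['knobnear'])/2; print('knob c',kc, P['knobfar']-P['knobnear'])
for c in (P['dial'],kc):
  for k in('tip','pin','handle','grey'):
    v=P[k]-c; print(k,np.hypot(v[0],v[1]),np.degrees(np.arctan2(v[1],v[0])))
E
```

```text
dial [ 0.5966 -0.0403  0.071 ]
tip [ 0.6371 -0.0486  0.07  ]
knobfar [ 0.6164 -0.0452  0.107 ]
knobnear [ 0.5769 -0.0396  0.107 ]
pstart [ 0.5953 -0.0417  0.108 ]
pin [ 6.411e-01 -4.000e-04  7.200e-02]
handle [ 0.5128 -0.0558  0.096 ]
grey [ 0.6184 -0.0859  0.072 ]
knob c [ 0.59665708 -0.04239794  0.107     ] [ 0.0394595  -0.00555846  0.        ]
tip 0.04130354251859989 -11.525735739820197
pin 0.05978201157699397 41.85117597194427
handle 0.08525177514586141 -169.55017302313263
grey 0.05051969091925712 -64.39788331964479
tip 0.040878891135667 -8.688994407405541
pin 0.061143125422517236 43.33932655543685
handle 0.08495978401973095 -170.93534344257478
grey 0.04862743477002765 -63.404996912407945
```

Call:
move_arm --pt "13 0 -12 0 4 0" --pt "13 30 -12 0 8.3 0" --pt "13 60 -12 0 8.3 0" --pt "13 90 -12 0 8.3 0" --pt "13 120 -12 0 8.3 0" --pt "13 120 -12 0 8.3 0"

```text
time_s: 4.02
tool_pos: [0.5092, -0.0537, 0.1281]
tool_rot: [-90.2, -0.5, -169.8]
force: [-1.6, -0.4, -0.2]
grip_width: 0.0358
```

```bash
python3 - <<'E'
from h import *
o=env.get_obs(); print({k:np.round(v,4) for k,v in o.items() if k in('tool_pos','tool_rot','force')})
p,d=read_camera('wrist'); save('w2',cv2.resize(p,(768,576)))
p,d=read_camera('side'); save('s2',cv2.resize(p[150:290,160:340],None,fx=4,fy=4,interpolation=cv2.INTER_CUBIC))
E
```

```text
{'tool_pos': array([ 0.5092, -0.0537,  0.1281]), 'tool_rot': array([ -90.2145,   -0.5497, -169.8069]), 'force': array([-1.6187, -0.3601, -0.1568])}
```

View pics/w2.png

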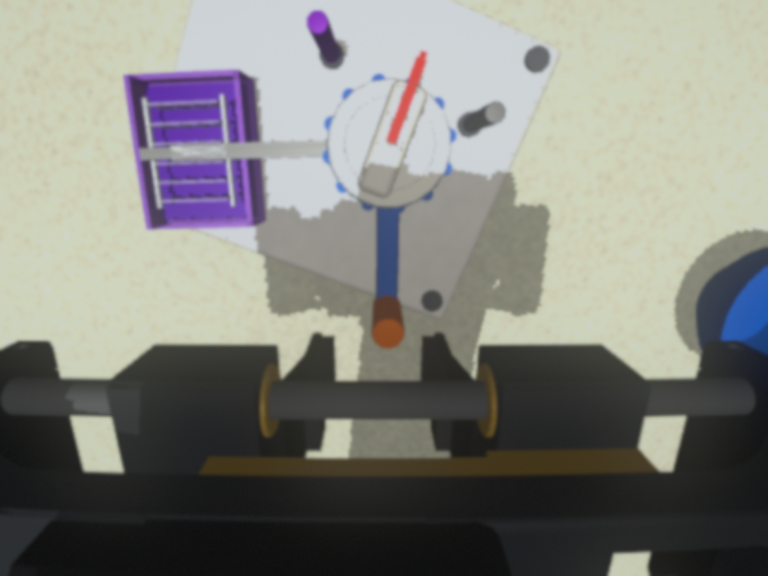

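View pics/s2.png

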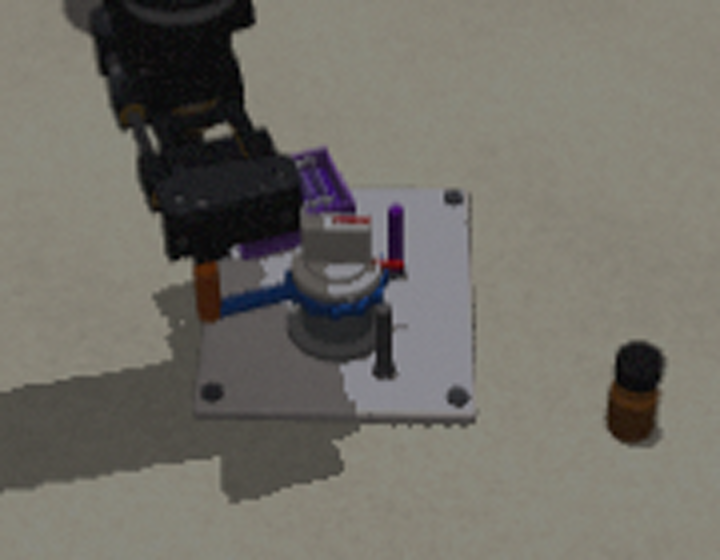

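```bash
python3 - <<'E'
from h import *
o=env.get_obs(); print(o['time_s'],o['tool_pos'])
ci=camera_info('wrist')
D=dict(dial=(389,142,.071),tip=(423,54,.07),kfar=(408.5,85,.107),knear=(377,187,.107),pin=(317,21,.072),handle=(388,333,.096),grey=(495,112,.072))
P={k:atz(ci,[[x/1.5-.17,y/1.5-.17]],z)[0] for k,(x,y,z) in D.items()}
kc=(P['kfar']+P['knear'])/2
for k in P: print(k,np.round(P[k],4))
print(kc)
for c in (P['dial'],kc):
  for k in('tip','pin','handle','grey'):
    v=P[k]-c; print(k,np.hypot(v[0],v[1]),np.degrees(np.arctan2(v[1],v[0])))
E
```

```text
4.1167 [ 0.51313162 -0.05379083  0.13342534]
dial [ 0.6011 -0.0427  0.071 ]
tip [ 0.6422 -0.0509  0.07  ]
kfar [ 0.6208 -0.0457  0.107 ]
knear [ 0.5806 -0.0407  0.107 ]
pin [ 0.6467 -0.0012  0.072 ]
handle [ 0.5146 -0.0579  0.096 ]
grey [ 0.6235 -0.0892  0.072 ]
[ 0.60072564 -0.04319806  0.107     ]
tip 0.041919446658510336 -11.329455642975494
pin 0.06166192751576499 42.28307847606937
handle 0.08783465815208306 -170.03094370999622
grey 0.05162824689452376 -64.32366474033975
tip 0.042181544471770506 -10.542285302777199
pin 0.062281714755292414 42.40818667189117
handle 0.08738481867131781 -170.32348439152975
grey 0.05132383087636773 -63.70415713359236
```

Call:
move_arm --pt "0 20 2.5 0 0 0" --pt "0 40 2.5 0 0 0" --pt "0 55 2.5 0 0 0" --pt "0 55 2.5 0 0 0" --pt "0 55 2.5 0 0 0"

```text
time_s: 4.53
tool_pos: [0.5152, -0.0565, 0.0802]
tool_rot: [-90.0, 0.1, -169.8]
force: [0.1, 1.0, 0.1]
grip_width: 0.036
```

Call:
move_arm --pt "0 0 0 0 0 0" --pt "0 0 0 0 0 0" --pt "0 0 0 0 0 0" --claw 24

```text
time_s: 4.78
tool_pos: [0.5152, -0.0565, 0.0801]
tool_rot: [-89.9, 0.1, -169.8]
force: [1.0, -0.1, -0.2]
grip_width: 0.0261
```

```bash
python3 - <<'E'
from h import *
o=env.get_obs(); print({k:np.round(v,4) for k,v in o.items() if k in('tool_pos','tool_rot','force','qpos','grip_width')})
p,d=read_camera('wrist'); save('w3',cv2.resize(p,(768,576)))
for a in (4,8,12,16,20,24,28,32,36,40,44,47): t=np.radians(a); print(a,85*(np.cos(t)-1).round(3),(85*np.sin(t)).round(1))
E
```

```text
{'qpos': array([ 34.5954,  12.8415, -34.3344, 110.9051,   8.5022,  58.5668,
       -83.31  ]), 'tool_pos': array([ 0.5152, -0.0565,  0.0801]), 'tool_rot': array([-8.992630e+01,  1.372000e-01, -1.698048e+02]), 'force': array([ 0.9678, -0.0939, -0.226 ]), 'grip_width': np.float64(0.0261)}
4 -0.17 5.9
8 -0.85 11.8
12 -1.8699999999999999 17.7
16 -3.315 23.4
20 -5.1 29.1
24 -7.31 34.6
28 -9.945 39.9
32 -12.92 45.0
36 -16.235 50.0
40 -19.89 54.6
44 -23.885 59.0
47 -27.03 62.2
```

View pics/w3.png

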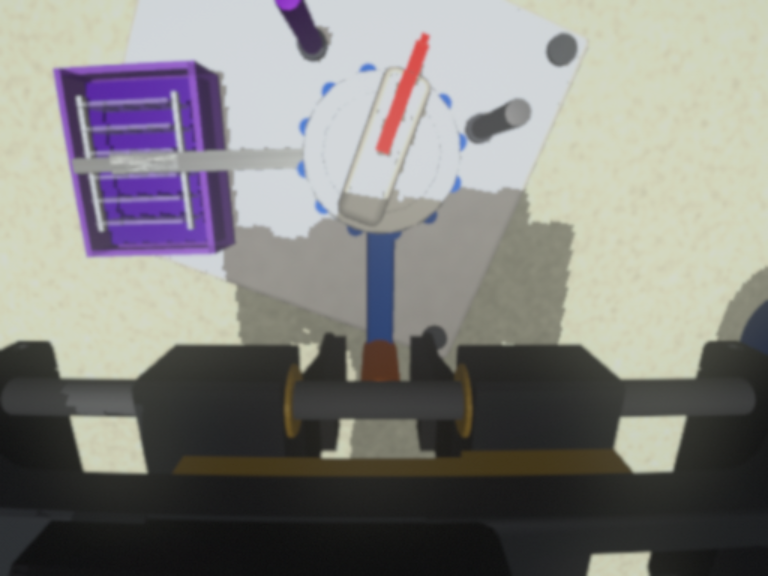

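Call:
move_arm --pt "0 0 5.9 0 -4 0" --pt "-0.8 0 11.8 0 -8 0" --pt "-1.9 0 17.7 0 -12 0" --pt "-3.3 0 23.4 0 -16 0" --pt "-5.1 0 29.1 0 -20 0" --pt "-7.3 0 34.6 0 -24 0" --pt "-9.9 0 39.9 0 -28 0" --pt "-12.9 0 45 0 -32 0" --pt "-16.2 0 50 0 -36 0" --pt "-19.9 0 54.6 0 -40 0" --pt "-23.9 0 59 0 -44 0" --pt "-27 0 62.2 0 -47 0" --pt "-27 0 62.2 0 -47 0" --pt "-27 0 62.2 0 -47 0" --pt "-27 0 62.2 0 -47 0"

```text
time_s: 6.08
tool_pos: [0.551, -0.1124, 0.0787]
tool_rot: [-90.1, -0.0, -122.9]
force: [-3.9, 2.0, 2.9]
grip_width: 0.024
```

```bash
python3 - <<'E'
from h import *
o=env.get_obs(); print({k:np.round(v,4) for k,v in o.items() if k in('tool_pos','tool_rot','force','qpos','grip_width')})
p,d=read_camera('wrist'); save('w4',cv2.resize(p,(768,576)))
v=o['tool_pos'][:2]-[.597,-.0415]; print(np.hypot(*v),np.degrees(np.arctan2(v[1],v[0])))
p,d=read_camera('scene'); save('sc4',cv2.resize(p[130:290,150:330],None,fx=4,fy=4,interpolation=cv2.INTER_CUBIC))
E
```

```text
{'qpos': array([ 41.8171,  19.4395, -38.3562, 104.6718,  13.707 ,  60.6418,
       -34.608 ]), 'tool_pos': array([ 0.551 , -0.1124,  0.0787]), 'tool_rot': array([-9.00613e+01, -3.22000e-02, -1.22860e+02]), 'force': array([-3.8651,  2.0314,  2.8898]), 'grip_width': np.float64(0.024)}
0.08452895453162987 -122.99292233637135
```

View pics/w4.png

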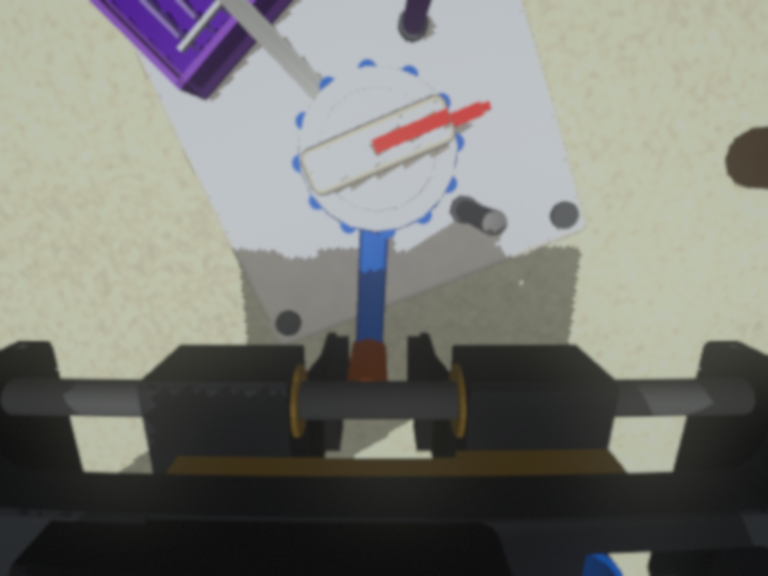

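Call:
move_arm --pt "0 0 -3 0 0 0" --pt "0 -25 -3 0 0 0" --pt "0 -55 -2 0 6 0" --pt "-10 -70 0 0 13 0" --pt "-30 -70 0 0 20 0" --pt "-50 -70 0 0 27 0" --pt "-70 -70 0 0 34 0" --pt "-84.5 -70 0 0 41 0" --pt "-84.5 -70 0 0 48 0" --pt "-84.5 -70 0 0 55 0" --pt "-84.5 -70 0 0 62 0" --pt "-84.5 -70 0 0 67.4 0" --pt "-84.5 -70 0 0 67.4 0" --pt "-84.5 -70 0 0 67.4 0" --pt "-84.5 -70 0 0 67.4 0" --claw 32

```text
time_s: 7.43
tool_pos: [0.5977, -0.0419, 0.1487]
tool_rot: [-90.0, 0.1, 169.9]
force: [0.3, -0.1, 0.1]
grip_width: 0.0319
```

```bash
python3 - <<'E'
from h import *
o=env.get_obs(); print({k:np.round(v,4) for k,v in o.items() if k in('time_s','tool_pos','tool_rot','force','qpos','grip_width')})
p,d=read_camera('wrist'); save('w5',cv2.resize(p,(768,576)))
p,d=read_camera('scene'); save('sc5',cv2.resize(p[130:290,150:330],None,fx=4,fy=4,interpolation=cv2.INTER_CUBIC))
p,d=read_camera('side'); save('s5',cv2.resize(p[150:290,160:340],None,fx=4,fy=4,interpolation=cv2.INTER_CUBIC))
E
```

```text
{'time_s': np.float64(7.4333), 'qpos': array([  27.5867,   18.0729,  -31.2268,   95.9779,    9.9664,   68.6654,
       -106.0958]), 'tool_pos': array([ 0.5977, -0.0419,  0.1487]), 'tool_rot': array([-8.999160e+01,  6.440000e-02,  1.699224e+02]), 'force': array([ 0.3012, -0.0639,  0.0645]), 'grip_width': np.float64(0.0319)}
```

View pics/w5.png

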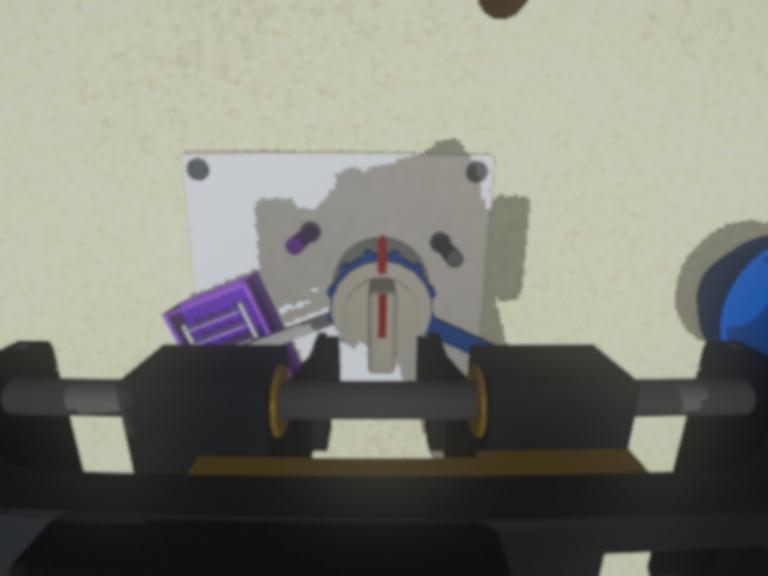

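View pics/s5.png

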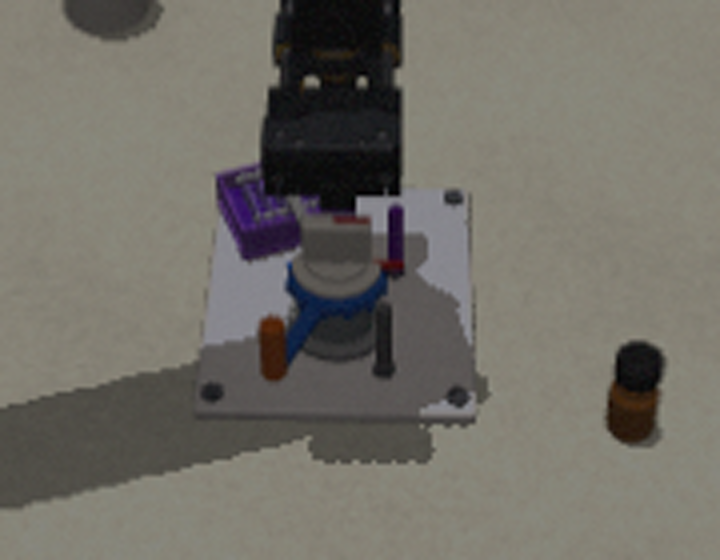

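View pics/sc5.png

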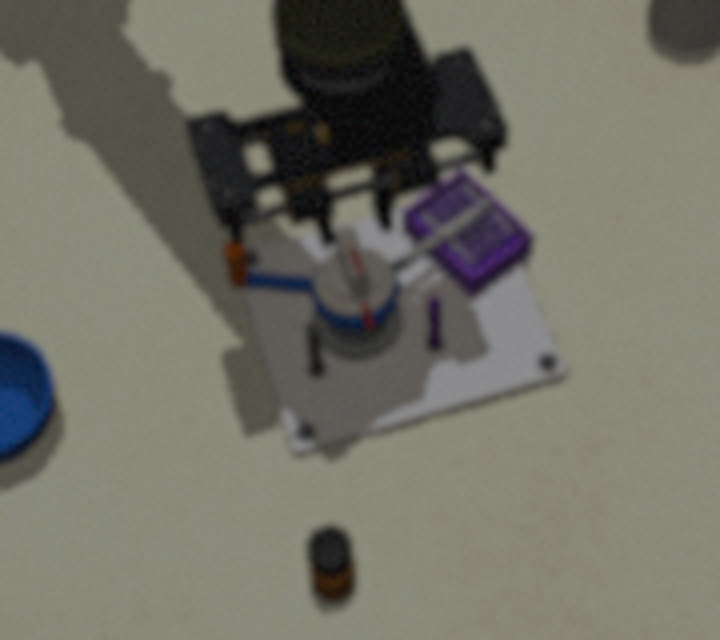

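```bash
python3 - <<'E'
from h import *
ci=camera_info('wrist')
D=dict(tip=(382,238,.07),p2=(382,270,.071),k1=(382,293,.108),k2=(382.5,337,.108),pin=(294,246,.072),grey=(454,257,.072),dialL=(334,303,.071),dialR=(431,303,.071),kneR=(394,372,.107),kneL=(369,372,.107))
P={k:atz(ci,[[x/1.5-.17,y/1.5-.17]],z)[0] for k,(x,y,z) in D.items()}
for k in P: print(k,np.round(P[k],4))
c=np.array([.597,-.0415])
for k in('tip','p2','k1','k2','pin','grey'):
    v=P[k][:2]-c; print(k,np.hypot(v[0],v[1]),np.degrees(np.arctan2(v[1],v[0])))
v=P['tip']-P['k2'];print(np.degrees(np.arctan2(v[1],v[0])))
E
```

```text
tip [ 0.6363 -0.0505  0.07  ]
p2 [ 0.6189 -0.0475  0.071 ]
k1 [ 0.6164 -0.0467  0.108 ]
k2 [ 0.5945 -0.0431  0.108 ]
pin [ 0.6407 -0.0027  0.072 ]
grey [ 0.6194 -0.0876  0.072 ]
dialL [ 0.6048 -0.0174  0.071 ]
dialR [ 0.5951 -0.0715  0.071 ]
kneR [ 0.5745 -0.0455  0.107 ]
kneL [ 0.5767 -0.0332  0.107 ]
tip 0.04028735758938111 -12.978493588716402
p2 0.022678638812386874 -15.336647108826474
k1 0.0201198991424334 -15.047749347313859
k2 0.0030088150938938764 -147.1072071709096
pin 0.05841161463586007 41.60601734941906
grey 0.051267405225410886 -64.06811782641824
-10.06141709589086
```

Call:
move_arm --pt "0 20 0.5 0 0 0" --pt "0 40 0.5 0 0 0" --pt "0 57 0.5 0 0 0" --pt "0 57 0.5 0 0 0" --pt "0 57 0.5 0 0 0"

```text
time_s: 8.0
tool_pos: [0.5971, -0.0422, 0.0914]
tool_rot: [-90.0, -0.1, 169.8]
force: [-0.1, 0.5, 1.2]
grip_width: 0.0317
```

Call:
move_arm --pt "0 0 0 0 0 0" --pt "0 0 0 0 0 0" --pt "0 0 0 0 0 0" --pt "0 0 0 0 0 0" --claw 10 --newtons 15

```text
time_s: 8.33
tool_pos: [0.5975, -0.0437, 0.0923]
tool_rot: [-89.9, 0.1, 169.8]
force: [-2.0, -3.1, 2.3]
grip_width: 0.0143
```

```bash
python3 - <<'E'
from h import *
o=env.get_obs(); print({k:np.round(v,4) for k,v in o.items() if k in('time_s','tool_pos','tool_rot','force','qpos','grip_width','wrist_torque')})
p,d=read_camera('wrist'); save('w6',cv2.resize(p,(768,576)))
E
```

```text
{'time_s': np.float64(8.3333), 'qpos': array([  26.8736,   21.2002,  -30.4608,   99.1114,   12.0403,   62.8905,
       -107.6338]), 'tool_pos': array([ 0.5975, -0.0437,  0.0923]), 'tool_rot': array([-8.987230e+01,  5.900000e-02,  1.697751e+02]), 'force': array([-1.9551, -3.0995,  2.3282]), 'wrist_torque': array([-0.672 ,  0.1898, -0.0074]), 'grip_width': np.float64(0.0143)}
```

View pics/w6.png

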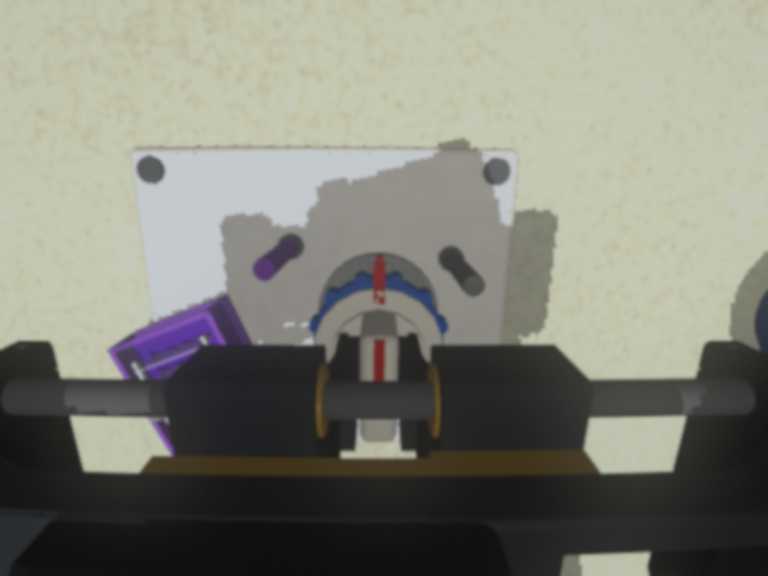

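Call:
move_arm --pt "0 0 1.5 0 -3 0" --pt "0 -0.3 1.5 0 -8 0" --pt "0 -0.6 1.5 0 -13 0" --pt "0 -0.8 1.5 0 -18 0" --pt "0 -1 1.5 0 -23 0" --pt "0 -1.3 1.5 0 -28 0" --pt "0 -1.5 1.5 0 -33 0" --pt "0 -1.7 1.5 0 -38 0" --pt "0 -2 1.5 0 -43 0" --pt "0 -2.2 1.5 0 -48 0" --pt "0 -2.4 1.5 0 -52.5 0" --pt "0 -2.4 1.5 0 -52.5 0" --pt "0 -2.4 1.5 0 -52.5 0" --pt "0 -2.4 1.5 0 -52.5 0"

```text
time_s: 9.55
tool_pos: [0.597, -0.042, 0.0947]
tool_rot: [-90.1, 0.1, -137.8]
force: [-2.5, 3.8, 5.7]
grip_width: 0.014
```

```bash
python3 - <<'E'
from h import *
o=env.get_obs(); print({k:np.round(v,4) for k,v in o.items() if k in('time_s','tool_pos','tool_rot','force','qpos','grip_width','wrist_torque')})
p,d=read_camera('wrist'); save('w7',cv2.resize(p,(768,576)))
E
```

```text
{'time_s': np.float64(9.55), 'qpos': array([ 34.0173,  23.0113, -39.5246,  98.7943,  15.9753,  63.9628,
       -58.1446]), 'tool_pos': array([ 0.597 , -0.042 ,  0.0947]), 'tool_rot': array([-9.006550e+01,  5.910000e-02, -1.377874e+02]), 'force': array([-2.5482,  3.773 ,  5.6836]), 'wrist_torque': array([ 0.6983,  0.506 , -0.0296]), 'grip_width': np.float64(0.014)}
```

View pics/w7.png

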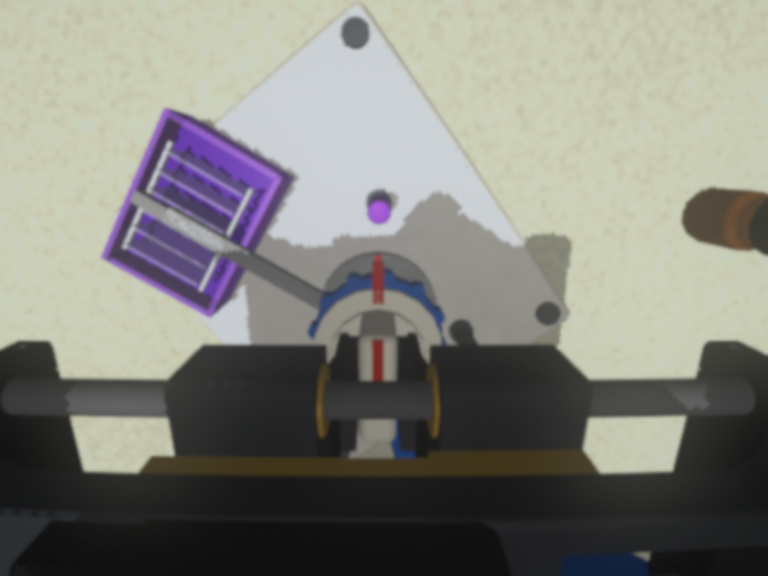

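Call:
move_arm --pt "0 -2.4 0 0 0 0" --pt "0 -2.4 0 0 0 0" --pt "0 -2.4 0 0 0 0" --pt "0 -25 0 0 0 0" --pt "0 -50 0 0 0 0" --pt "0 -60 0 0 0 0" --pt "0 -60 0 0 0 0" --pt "0 -60 0 0 0 0" --claw 32

```text
time_s: 10.27
tool_pos: [0.5971, -0.0441, 0.1537]
tool_rot: [-90.0, -0.0, -137.7]
force: [-0.7, 0.3, -1.6]
grip_width: 0.032
```

```bash
python3 - <<'E'
from h import *
o=env.get_obs(); print({k:np.round(v,4) for k,v in o.items() if k in('time_s','tool_pos','tool_rot','force','qpos','grip_width','wrist_torque')})
p,d=read_camera('wrist'); save('w8',p); save('w8c',cv2.resize(p[100:260,170:340],None,fx=4,fy=4,interpolation=cv2.INTER_CUBIC))
E
```

```text
{'time_s': np.float64(10.2667), 'qpos': array([ 35.2322,  19.6542, -40.6015,  95.4458,  13.5229,  69.8766,
       -56.1478]), 'tool_pos': array([ 0.5971, -0.0441,  0.1537]), 'tool_rot': array([-8.99500e+01, -3.00000e-04, -1.37746e+02]), 'force': array([-0.7311,  0.2782, -1.6374]), 'wrist_torque': array([-0.0964,  0.0342, -0.0551]), 'grip_width': np.float64(0.032)}
```

View pics/w8c.png

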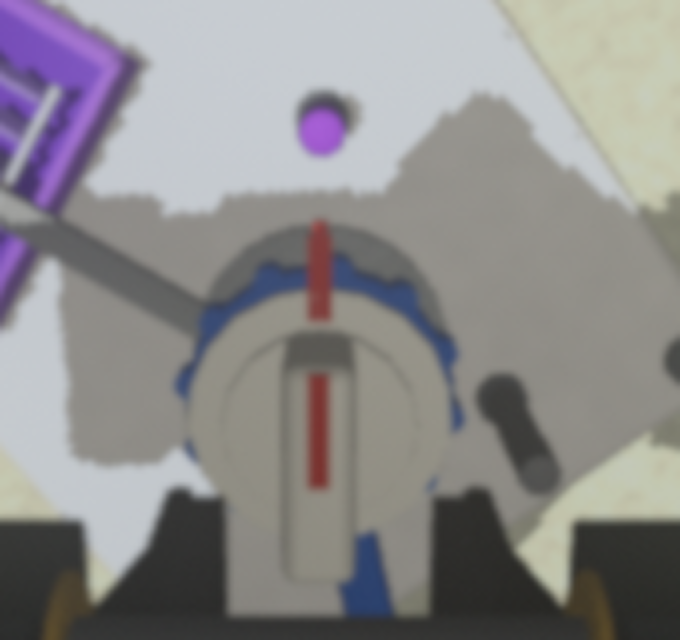

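Call:
move_arm --pt "35 0 5 0 -6 0" --pt "70 0 12 0 -12 0" --pt "81 0 15.6 0 -12 0" --pt "81 0 15.6 0 -12 0" --pt "81 0 15.6 0 -12 0"

```text
time_s: 10.73
tool_pos: [0.5468, -0.1105, 0.1527]
tool_rot: [-90.1, -0.0, -125.9]
force: [0.3, -0.0, 0.8]
grip_width: 0.032
```

```bash
python3 - <<'E'
from h import *
o=env.get_obs(); print({k:np.round(v,4) for k,v in o.items() if k in('time_s','tool_pos','tool_rot','force','qpos','grip_width','wrist_torque')})
p,d=read_camera('wrist'); save('w9',cv2.resize(p,(768,576)))
E
```

```text
{'time_s': np.float64(10.7333), 'qpos': array([ 45.2827,  14.5536, -41.6772, 101.1008,  10.3345,  68.3442,
       -35.2276]), 'tool_pos': array([ 0.5468, -0.1105,  0.1527]), 'tool_rot': array([-9.009130e+01, -3.140000e-02, -1.258935e+02]), 'force': array([ 0.317 , -0.0098,  0.8345]), 'wrist_torque': array([-0.0101, -0.0316,  0.0154]), 'grip_width': np.float64(0.032)}
```

View pics/w9.png

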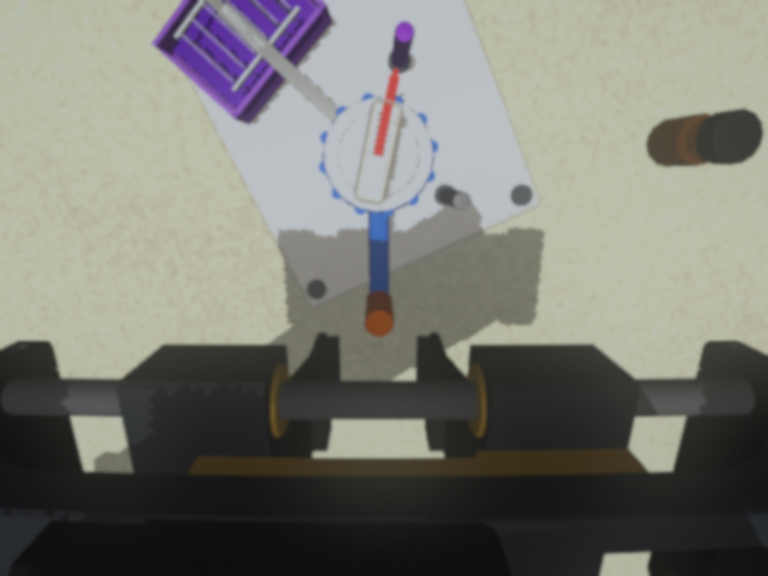

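Call:
move_arm --pt "0 25 0 0 0 0" --pt "0 50 0 0 0 0" --pt "0 73 0 0 0 0" --pt "0 73 0 0 0 0" --pt "0 73 0 0 0 0"

```text
time_s: 11.2
tool_pos: [0.5472, -0.1078, 0.0799]
tool_rot: [-90.2, 0.0, -125.6]
force: [0.6, 0.2, -0.4]
grip_width: 0.0318
```

Call:
move_arm --pt "0 0 0 0 0 0" --pt "0 0 0 0 0 0" --pt "0 0 0 0 0 0" --claw 22

```text
time_s: 11.45
tool_pos: [0.5489, -0.1096, 0.0825]
tool_rot: [-89.8, 0.1, -125.7]
force: [0.7, 0.8, 0.5]
grip_width: 0.0236
```

Call:
move_arm --pt "0 0 -5.9 0 4 0" --pt "-0.8 0 -11.8 0 8 0" --pt "-1.9 0 -17.7 0 12 0" --pt "-3.3 0 -23.4 0 16 0" --pt "-5.1 0 -29.1 0 20 0" --pt "-5.1 0 -29.1 0 20 0" --pt "-5.1 0 -29.1 0 20 0"

```text
time_s: 12.03
tool_pos: [0.5281, -0.0898, 0.0823]
tool_rot: [-89.8, 0.1, -145.6]
force: [1.5, -3.1, 2.3]
grip_width: 0.0223
```

```bash
cat > st.py <<'E'
from h import *
from scipy.spatial.transform import Rotation as Ro
o=env.get_obs(); p=o['tool_pos']; v=p[:2]-[.597,-.0425]; r=np.hypot(*v); a=np.arctan2(v[1],v[0])
et=np.array([-np.sin(a),np.cos(a)]); er=v/r
print('t %.2f'%o['time_s'],'r %.4f ang %.2f'%(r,np.degrees(a)),'yaw %.2f'%o['tool_rot'][2],'z %.4f'%p[2],'F',o['force'].round(2),'Ft %.2f Fr %.2f'%(o['force'][:2]@et,o['force'][:2]@er),'w',o['grip_width'].round(4),'tq',o['wrist_torque'].round(3),p.round(4))
E
python3 st.py
```

```text
Traceback (most recent call last):
  File "st.py", line 5, in <module>
    print('t %.2f'%o['time_s'],'r %.4f ang %.2f'%(r,np.degrees(a)),'yaw %.2f'%o['tool_rot'][2],'z %.4f'%p[2],'F',o['force'].round(2),'Ft %.2f Fr %.2f'%(o['force'][:2]@et,o['force'][:2]@er),'w',o['grip_width'].round(4),'tq',o['wrist_torque'].round(3),p.round(4))
                                                                                                                                                                                                 ^^^^^^^^^^^^^^^^^^^^^
AttributeError: 'float' object has no attribute 'round'
```

```bash
cat > st.py <<'E'
from h import *
import sys
n=int(sys.argv[1]) if len(sys.argv)>1 else 5
Fs=[];
for i in range(n):
    o=env.get_obs(); Fs.append(o['force'])
    if i<n-1: read_camera('side')
p=o['tool_pos']; v=p[:2]-[.597,-.0425]; r=np.hypot(*v); a=np.arctan2(v[1],v[0])
et=np.array([-np.sin(a),np.cos(a),0]); er=np.r_[v/r,0]; Fs=np.array(Fs)
print('t %.2f'%o['time_s'],'r %.4f ang %.2f'%(r,np.degrees(a)),'yaw %.2f'%o['tool_rot'][2],'z %.4f'%p[2],'Ft',(Fs@et).round(1),'mean %.2f'%(Fs@et).mean(),'Fr %.2f'%(Fs@er).mean(),'w %.4f'%o['grip_width'],p.round(4))
E
python3 st.py
```

```text
t 12.23 r 0.0835 ang -145.51 yaw -145.70 z 0.0820 Ft [3.4 3.6 4.9 3.7 4. ] mean 3.93 Fr 0.84 w 0.0218 [ 0.5282 -0.0898  0.082 ]
```

Call:
move_arm --pt "0 0 -4.4 0 3 0" --pt "-0.5 0 -8.9 0 6 0" --pt "-1 0 -13.3 0 9 0" --pt "-1.9 0 -17.7 0 12 0" --pt "-1.9 0 -17.7 0 12 0" --pt "-1.9 0 -17.7 0 12 0"

```text
time_s: 12.73
tool_pos: [0.5193, -0.0735, 0.0815]
tool_rot: [-89.9, 0.1, -157.6]
force: [1.5, -4.3, 3.0]
grip_width: 0.0223
```

```bash
python3 st.py
```

```text
t 12.93 r 0.0838 ang -158.28 yaw -157.68 z 0.0812 Ft [4.6 4.1 4.7 5.7 5.4] mean 4.91 Fr -0.41 w 0.0222 [ 0.5192 -0.0735  0.0812]
```

Call:
move_arm --pt "0 0 -2.2 0 1.5 0" --pt "0 0 -4.4 0 3 0" --pt "0 0 -4.4 0 3 0" --pt "0 0 -4.4 0 3 0"

```text
time_s: 13.27
tool_pos: [0.5174, -0.0691, 0.0811]
tool_rot: [-90.0, 0.1, -160.7]
force: [2.9, -3.2, 3.7]
grip_width: 0.0218
```

```bash
python3 st.py
```

```text
t 13.47 r 0.0839 ang -161.52 yaw -160.68 z 0.0811 Ft [3.9 5.3 5.5 5.1 5.1] mean 5.00 Fr -1.59 w 0.0221 [ 0.5175 -0.0691  0.0811]
```

Call:
move_arm --pt "0 0 -2.2 0 1.5 0" --pt "-0.1 0 -4.4 0 3 0" --pt "-0.1 0 -4.4 0 3 0" --pt "-0.1 0 -4.4 0 3 0"

```text
time_s: 13.8
tool_pos: [0.516, -0.0647, 0.081]
tool_rot: [-90.0, 0.0, -163.7]
force: [3.8, -4.2, 2.4]
grip_width: 0.0222
```

```bash
python3 st.py
```

```text
t 14.00 r 0.0841 ang -164.70 yaw -163.68 z 0.0810 Ft [5.1 3.9 4.2 4.  3.9] mean 4.22 Fr -2.24 w 0.0219 [ 0.5159 -0.0647  0.081 ]
```

Call:
move_arm --pt "0 0 -2.2 0 1.5 0" --pt "-0.1 0 -4.4 0 3 0" --pt "-0.1 0 -4.4 0 3 0" --pt "-0.1 0 -4.4 0 3 0"

```text
time_s: 14.33
tool_pos: [0.5146, -0.0604, 0.0809]
tool_rot: [-90.0, 0.0, -166.7]
force: [2.5, -4.4, 2.1]
grip_width: 0.0221
```

```bash
python3 st.py
```

```text
t 14.53 r 0.0844 ang -167.74 yaw -166.69 z 0.0808 Ft [4.8 3.9 4.3 3.6 4.4] mean 4.21 Fr -2.50 w 0.0222 [ 0.5145 -0.0604  0.0808]
```

Call:
move_arm --pt "0 0 -2.2 0 2 0" --pt "-0.1 0 -4.4 0 4 0" --pt "-0.1 0 -4.4 0 4 0" --pt "-0.1 0 -4.4 0 4 0"

```text
time_s: 14.87
tool_pos: [0.5134, -0.0561, 0.0807]
tool_rot: [-90.0, -0.0, -170.7]
force: [2.3, -3.9, 1.3]
grip_width: 0.0221
```

```bash
python3 st.py
```

```text
t 15.07 r 0.0849 ang -170.76 yaw -170.70 z 0.0807 Ft [4.3 4.5 3.5 3.8 4.1] mean 4.02 Fr -2.41 w 0.0220 [ 0.5132 -0.0561  0.0807]
```

Call:
move_arm --pt "0 0 -2.2 0 1.5 0" --pt "-0.1 0 -4.4 0 3 0" --pt "-0.2 0 -6.6 0 4.5 0" --pt "-0.2 0 -6.6 0 4.5 0" --pt "-0.2 0 -6.6 0 4.5 0"

```text
time_s: 15.48
tool_pos: [0.5124, -0.0497, 0.0807]
tool_rot: [-90.0, -0.0, -175.2]
force: [2.0, -4.5, 0.0]
grip_width: 0.0218
```

```bash
python3 st.py
```

```text
t 15.68 r 0.0849 ang -175.14 yaw -175.20 z 0.0807 Ft [4.6 4.1 3.2 3.7 3.3] mean 3.78 Fr -2.93 w 0.0221 [ 0.5124 -0.0497  0.0807]
```

Call:
move_arm --pt "0 0 -2.2 0 1.5 0" --pt "-0.1 0 -4.4 0 3 0" --pt "-0.1 0 -4.4 0 3 0" --pt "-0.1 0 -4.4 0 3 0"

```text
time_s: 16.02
tool_pos: [0.5121, -0.0455, 0.0807]
tool_rot: [-90.0, -0.0, -178.2]
force: [3.3, -4.1, 0.8]
grip_width: 0.0221
```

```bash
python3 st.py
```

```text
t 16.22 r 0.0850 ang -178.02 yaw -178.21 z 0.0807 Ft [4.2 3.7 4.5 4.4 4.3] mean 4.21 Fr -3.00 w 0.0218 [ 0.5121 -0.0454  0.0807]
```

Call:
move_arm --pt "0 0 -2.2 0 1.5 0" --pt "-0.1 0 -4.4 0 3 0" --pt "-0.1 0 -4.4 0 3 0" --pt "-0.1 0 -4.4 0 3 0"

```text
time_s: 16.55
tool_pos: [0.5121, -0.0416, 0.0807]
tool_rot: [-89.9, -0.0, 178.8]
force: [4.2, -4.5, -0.5]
grip_width: 0.022
```

```bash
python3 st.py
```

```text
t 16.75 r 0.0849 ang 179.39 yaw 178.77 z 0.0807 Ft [4.5 4.6 4.9 5.  5.4] mean 4.89 Fr -3.47 w 0.0223 [ 0.5121 -0.0416  0.0807]
```

Call:
move_arm --pt "0 0 -2.2 0 1.5 0" --pt "-0.1 0 -4.4 0 3 0" --pt "-0.1 0 -4.4 0 3 0" --pt "-0.1 0 -4.4 0 3 0"

```text
time_s: 17.08
tool_pos: [0.5124, -0.0381, 0.0807]
tool_rot: [-89.9, -0.0, 175.7]
force: [3.5, -6.7, -0.3]
grip_width: 0.0218
```

```bash
python3 st.py
```

```text
t 17.28 r 0.0848 ang 177.05 yaw 175.75 z 0.0807 Ft [6.5 5.9 6.7 6.8 6.6] mean 6.49 Fr -3.75 w 0.0219 [ 0.5123 -0.0381  0.0807]
```

Call:
move_arm --pt "0 0 -2.2 0 1.5 0" --pt "-0.1 0 -4.4 0 3 0" --pt "-0.1 0 -4.4 0 3 0" --pt "-0.1 0 -4.4 0 3 0"

```text
time_s: 17.62
tool_pos: [0.5128, -0.0348, 0.0806]
tool_rot: [-89.8, 0.0, 172.7]
force: [4.7, -9.0, -0.8]
grip_width: 0.0223
```

```bash
python3 st.py
```

```text
t 17.82 r 0.0846 ang 174.77 yaw 172.72 z 0.0806 Ft [8.6 8.1 9.4 8.7 7.6] mean 8.46 Fr -4.80 w 0.0217 [ 0.5128 -0.0348  0.0806]
```

Call:
move_arm --pt "0 0 -1.5 0 1 0" --pt "0 0 -3.2 0 2 0" --pt "0 0 -3.2 0 2 0" --pt "0 0 -3.2 0 2 0"

```text
time_s: 18.15
tool_pos: [0.5131, -0.0326, 0.0806]
tool_rot: [-89.7, 0.0, 170.7]
force: [3.0, -10.6, -0.1]
grip_width: 0.0218
```

```bash
python3 st.py 7
```

```text
t 18.45 r 0.0845 ang 173.25 yaw 170.68 z 0.0806 Ft [10.2 10.   9.6 10.2 10.   9.3  9.8] mean 9.87 Fr -4.72 w 0.0223 [ 0.5131 -0.0326  0.0806]
```

Call:
move_arm --pt "0 0 3 0 0 0" --pt "0 0 6 0 0 0" --pt "0 0 7 0 0 0" --pt "0 0 7 0 0 0" --pt "0 0 7 0 0 0" --claw 34

```text
time_s: 18.87
tool_pos: [0.5115, -0.0349, 0.0805]
tool_rot: [-90.0, -0.1, 170.8]
force: [-0.3, 0.3, 0.8]
grip_width: 0.0336
```

```bash
python3 st.py 4; python3 - <<'E'
from h import *
p,d=read_camera('wrist'); save('w10',cv2.resize(p,(768,576)))
E
```

```text
t 19.02 r 0.0853 ang 175.08 yaw 170.84 z 0.0808 Ft [-0.3  0.8 -0.3 -0.3] mean -0.00 Fr -0.07 w 0.0340 [ 0.512  -0.0352  0.0808]
```

View pics/w10.png

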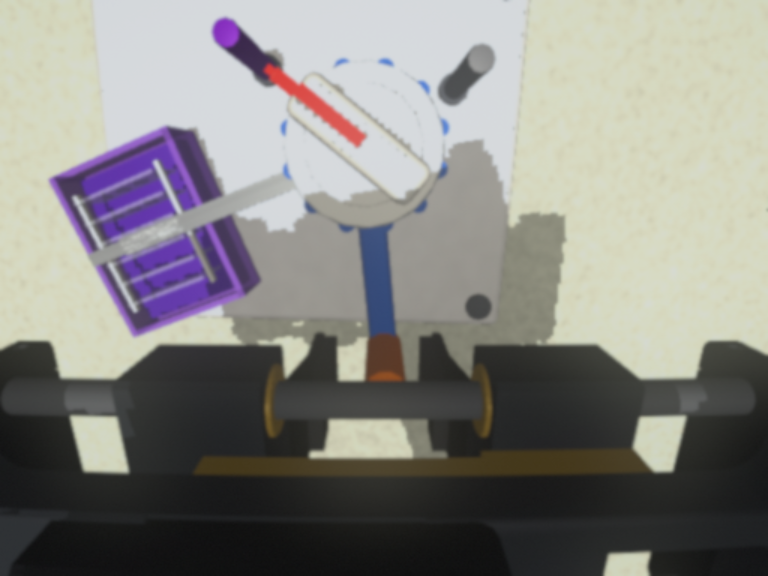

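Call:
move_arm --pt "0 -25 0 0 0 0" --pt "0 -55 0 0 0 0" --pt "0 -90 0 0 0 0" --pt "0 -110 0 0 0 0" --pt "0 -110 0 0 0 0" --pt "0 -110 0 0 0 0" --pt "0 -110 0 0 0 0"

```text
time_s: 19.65
tool_pos: [0.5115, -0.0357, 0.19]
tool_rot: [-90.0, -0.1, 170.8]
force: [-0.7, 0.4, -0.5]
grip_width: 0.0339
```

```bash
python3 st.py 4; python3 - <<'E'
from h import *
p,d=read_camera('wrist'); np.savez('w11.npz',p=p); save('w11',cv2.resize(p[20:200,150:350],None,fx=3.5,fy=3.2,interpolation=cv2.INTER_CUBIC))
ci=camera_info('wrist')
hsv=cv2.cvtColor(p,cv2.COLOR_RGB2HSV)
red=((hsv[...,0]<8)|(hsv[...,0]>172))&(hsv[...,1]>130); red[200:]=0
ys,xs=np.nonzero(red); print(len(xs),xs.min(),xs.max(),ys.min(),ys.max())
E
```

```text
t 19.80 r 0.0860 ang 175.46 yaw 170.80 z 0.1894 Ft [-0.3 -0.4  0.4 -0.5] mean -0.20 Fr 0.47 w 0.0342 [ 0.5112 -0.0357  0.1894]
128 209 244 73 102
```

View pics/w11.png

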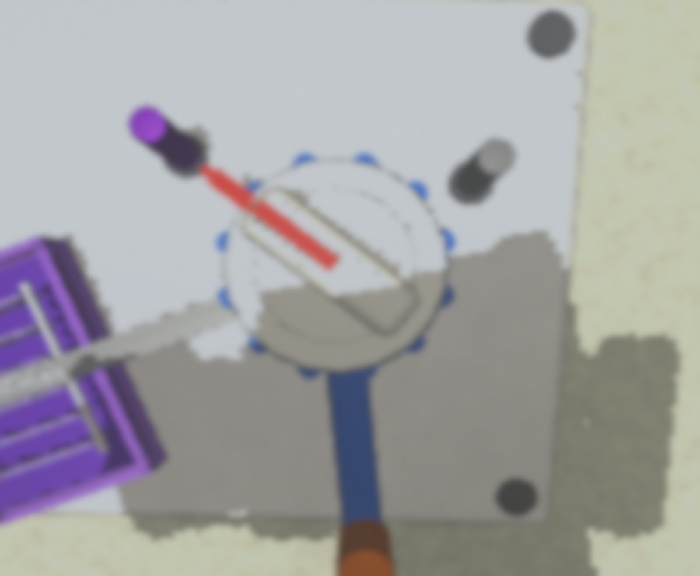

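```bash
python3 - <<'E'
from h import *
ci=camera_info('wrist')
D=dict(tip=(204,169,.0724),mid=(249,203,.0734),start=(333,263,.1104),pin=(147,124,.072),dial=(336,265,.0734))
P={k:atz(ci,[[150+x/3.5-.35,20+y/3.2-.35]],z)[0][:2] for k,(x,y,z) in D.items()}
for k in P: print(k,P[k].round(4))
for b in('start','dial','mid'):
    u=P['tip']-P[b]; u/=np.linalg.norm(u); w=P['pin']-P['tip']; print(b,'lateral mm',1e3*(u[0]*w[1]-u[1]*w[0]),'ahead',1e3*u@w,np.degrees(np.arctan2(u[1],u[0])))
E
```

```text
tip [ 0.6267 -0.0143]
mid [ 0.6159 -0.024 ]
start [ 0.5951 -0.0431]
pin [ 0.6406 -0.0023]
dial [ 0.5959 -0.0431]
start lateral mm -0.548667677014069 ahead 18.356748062851395 42.39092633396119
dial lateral mm -0.8059415789606235 ahead 18.347253032377928 43.194133990568275
mid lateral mm -0.4241744423296341 ahead 18.360046615008166 42.00238971720324
```

Every measure puts the pointer within 1 mm of the pin centre. The handle is still at the tightened angle, and nothing is being touched.

```bash
python3 - <<'E'
from h import *
print(job.sign_off(), env.get_obs()['time_s'])
E
```

```text
the job is handed in; nothing more can be done
the job is handed in; nothing more can be done
```

I reset the stand to the violet depth marker and handed the job in about 20 s into the 72 s allowed. The hand-in gives no verdict.

- **Loosening:** I swung the orange handle about 0.78 rad anticlockwise with open fingers. The pictures showed the ring right off.
- **Setting the knob:** I gripped the bar and turned it about 52.5° anticlockwise, towards the violet pin.
- **Tightening:** I swung the ring back clockwise in small steps. The push was about 4–5 N of drag until it clamped. I stopped at a steady 9.9 N, averaged over 7 readings.
- **Final checks:** After I let go, the side force at the handle read about 0 N and the gripper was open above everything. The last wrist picture puts the pointer's line 0.4 to 0.8 mm from the pin's centre, depending on which points I used; the limit is 4 mm.
- **Not checked:** The clamp force between washer and dial can't be read directly, so tightness rests on the 9.9 N push at the handle. I did not measure the bottles, bowl and jar again at the end, but the arm stayed well clear of them.

No check failed. Position estimates of the stand's axis differed by about 2 mm between views, which is within the camera calibration.

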